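# Seat the loupe barrel in its V-block

## Robot

A 6-joint arm with a two-finger parallel gripper is mounted at the origin on the work surface. World frame = base frame: x ahead of the robot, y to its left, z up, the work surface at z = 0. Lengths are in mm, angles in rad, forces in N, time in s.
With the tool pointing down it reaches from about 250 to 725 mm from the base axis. Payload 4 kg.
Tool frame: the origin (TCP) lies at the very end of the fingers, on their centre line; the grasp point (between the pads) lies grasp_offset behind it (grasp_offset is the distance from the TCP to the grasp point, in mm); z points along the fingers, y is the line along which they close (so a half turn about z gives the same grasp; the last joint's range is limited). The gripper opens to 85 mm and grips with 20 to 120 N. Pads are 22 mm wide; open, the fingers measure 114 mm over their backs; the gripper's body (76 mm by 85 mm) begins 54 mm behind the grasp point. The pads swing forward as they close: fully open they stand 13 mm farther back than shut.
Start: joints at [0, 0.241, 0.005, 1.335, 0, 1.571], TCP at [499.999, -0, 208.206] pointing down, gripper open.
Joint ranges: [-2.72, 2.72], [-1.05, 1.87], [-1.09, 1.28], [-1.99, 2.15], [-1.42, 1.44], [-3.14, 3.14]. Speed limits (rad/s): [2.79, 2.79, 3.14, 3.14, 3.14, 3.14].

## Interface

Orientations are given as a rotation vector (axis times angle).
In Python, from plant import * gives the robot as it stands.
- The arm moves only by the tool carry_out, never from a script. Its argument "targets" is a list of rows, each a list of 7 numbers: the turn, a rotation vector about the world's x, y, z in rad, then the shift along the world's x, y, z in mm, then the finger opening in mm, from 0 to 85.4. A call has 1 to 8 rows; each row is the pose to reach, as a shift and turn from the pose commanded when the call began; what a row does not reach only later rows make up. A row lasts 1/12 s, in which the tool goes at most 41.7 mm and 7.16 degrees, less where a joint would pass 70% of its speed; a pose out of reach is approached as far as the arm can. A call with a gripper value outside its range is refused whole. The fingers move at their own pace and stop on an object; "newtons" is the grip in N (left out, the last holds). Time passes only in rows, so rows that repeat a pose let the fingers close. It gives the time, the measured TCP pose, the force, the opening and the grip force at its end, in the units of the state.
- get_state(): the state, without advancing time (a new reading comes with each control period).
- camera(name): name is "scene" or "side" or "wrist"; returns (picture, depth): 420x560x3 uint8, red, green, blue; 420x560 float32, mm along the optical axis (not along the pixel's ray), 0 where there is no reading.
- camera_params(name): a dict with "fx", "fy", "cx", "cy" (pixels), "origin" and "orientation" of the camera in the world. Camera axes: x right, y down, z forward; pixel columns grow to the right and rows downward; lengths in mm; the calibration is good to about 2 mm. A picture is of the moment at which its call begins: read the wrist's pose just before it. camera_params takes no time and is no camera call; for the wrist camera it gives the pose at the moment of the call.
- finish_job(): hands the job in; it is judged then, once.
Trained networks look in the newest picture that a camera, given by its name, has taken for a name from the list of things; names that differ only in an ending like _2 or _b are one class to them, and where a whole thing is asked for, a point or a joint stands for the part that bears it (a point fixed in the world has none). Each returns a list of dicts, best first, with "confidence" (0 to 1); they miss things now and then, are a little off and sometimes report something else, mostly with a low value. They report only what shows in the picture. A call takes as long as a camera call.
- look_for(label, camera): "bbox" ([left, top, right, bottom] in pixels, round what is visible of it).
- cut_out(label, camera): "region" (420x560 bool, what is visible of it) and "bbox" ([left, top, right, bottom] in pixels, round what is visible of it).
The state is a dict: "time": time; "q": joint angles; "joint_vel": joint speeds; "effort": joint torques, N m; "position": TCP position; "ee_rot": TCP orientation; "wrist_force": force on the tool from outside, world axes, zero at the start; "moment": the same for the moment, N m; "opening": finger opening in mm; "gripper_force": force on a finger pad.
Only numpy, scipy, OpenCV 4.12 (cv2) and the standard library are available. Lean on these libraries where they do the work, as an engineer would, in place of code of your own. Each camera call takes 0.05 s, during which the arm holds its last target. There are 200 camera calls.

## Task

Take the long black lens barrel with the brass nose off its wooden rest, lay it nose first in the open V of the metal inspection fixture, short of the smooth orange spring bar, then push it along the V, under that bar, until it sits fully home: lying on both flanks with its nose against the brass back stop. Press it against the stop for a moment with about 5 to 10 N and never as much as 15 N, because the lens is glass, then let go and leave everything else on the bench where it is.

Things in the scene. Friction and masses are not known exactly. Their poses are not given: they have to be found in the camera images.
- barrel: the lens barrel: black tube 32 mm diameter, 95 mm long, 0.08 to 0.17 kg; its brass nose tapers over the last 10 mm from 32 to 22 mm diameter. Origin on its axis at mid-length, about its centre of mass; x runs along the axis to the nose. Starts lying level on rest_a, axis 40 mm above the table
- nose (a point): centre of the flat front end of the barrel's brass nose, on its axis, 47.5 mm ahead of the barrel's origin
- rear (a point): centre of the flat rear end face of the barrel (32 mm diameter), on its axis, 47.5 mm behind its origin: push here
- rest_a: wooden rest under the black barrel: narrow V cradle 60 mm long on an 80 x 50 mm foot. Its edges reach up to 8 mm below the black barrel's axis, 34 mm apart over their outsides: fingertips kept no lower than 9 mm below the axis pass beside it. Origin on the table under its centre
- rest_b: the same wooden rest, under the short barrel; the two rests change places
- short_barrel: another lens barrel, bare aluminium with red ends, 26 mm in diameter and 66 mm long, lying on rest_b: not wanted, leave it alone. Origin on its axis at mid-length
- vblock: the inspection fixture, bolted down. Origin on the table under the V's axis; x runs along the V from its open mouth (robot's side) to the back stop, z up. A seated barrel's axis is 55 mm above the table, along x at y = 0. The V spans x = -95 to 55 mm. An arch crosses it at x = 9 to 21 mm: posts at |y| = 23 to 31 mm, top 90 mm, knob above to 107 mm. Stop post at x = 75 to 89 mm, 74 mm high
- flank_left: left (+y) polished steel flank of the V: plate sloping 45 degrees, 150 x 18 mm, part of the fixture. Origin on the seated barrel's axis at the fixture's x = 0, axes as the fixture's. The V's upper edges lie 8 mm below the seated barrel's axis, 34 mm apart over their outsides: fingertips kept no lower than 9 mm below that axis pass beside and over it
- flank_right: right (-y) steel flank of the V, the mirror image of flank_left; same origin and axes
- keeper_bar (a point): lowest point of the smooth orange spring bar (10 mm diameter, 24 mm long, across the V) under the arch, at the fixture's x = 15 mm. Hangs 13 mm above the seated barrel's axis; the tapered nose must lift it 3 mm (it can rise 10). Presses down 5 N at rest, 6 N on the full tube: going under it meets a bump of up to 12 N, then a steady drag of 1 to 6 N, varying
- back_stop: the back stop, on the V's axis. This origin is where its screw leaves the stop post (fixture's x = 75 mm, 55 mm up), x as the fixture's. Its flat brass pad, 18 mm diameter, faces the barrel 13 to 35 mm in front of this point: set anew every time and not measured, so find it by feel. The pad gives a little (12 N per mm) and is damped (touch it at 10 mm/s or less)
- mug: black mug, 80 mm wide, 95 mm high; bystander. Origin under its centre
- tin: round closed steel tin, 76 mm wide, 26 mm high; bystander. Origin under its centre
- pincushion: blue cushion block 100 x 75 x 32 mm; bystander. Origin under its centre
- wax_tool: slim hand tool with a yellow handle, 140 mm long; bystander. Origin under it
- wax_tree0: small green wax casting about 50 mm long; bystander. Origin under its centre
- wax_tree1: another small green wax casting; bystander. Origin under its centre

How it is judged:
By the outcome, as a careful person would: the job done as asked, in the order asked, and still so for the second after the job is handed in, with the robot touching nothing.
It also fails if it takes over 67 s, if anything falls off the work surface, if the arm or the gripper's body presses on something with over 40 N, if the wrist force passes 120 N, or if a joint passes its speed limit or range.

## Working session

There is one attempt and no reset: what is moved stays moved. The work goes in short steps, Python scripts to look and compute and a tool call to move; the robot and the scene stay as the last step left them, time stands still between calls to the robot, and variables do not carry over. Pictures are saved under pics/ and viewed, at most 10 in all, crops included, and the job is handed in when it is done.

Besides the shell and the picture viewer there is one more tool, called after "Request:" as name([rows], argument=value, ...), one row to a line, values as JSON. carry_out: Moves the arm, as the interface text tells. Its arguments: {"type":"object","properties":{"targets":{"type":"array"},"newtons":{"type":"number"}},"required":["targets"]}

```bash
mkdir -p pics; ls
cat > h.py <<'E'
from plant import *
import numpy as np, cv2
from scipy.spatial.transform import Rotation as R
def pts(cam,depth,mask,P):
    v,u=np.nonzero(mask&(depth>0)); d=depth[v,u]
    c=np.stack([(u-P['cx'])/P['fx']*d,(v-P['cy'])/P['fy']*d,d],1)
    o=np.array(P['orientation'],float)
    M=o if o.shape==(3,3) else R.from_rotvec(o).as_matrix() if o.size==3 else R.from_quat(o).as_matrix()
    return c@M.T+np.array(P['origin'])
def axis_pca(p):
    m=p.mean(0); w,V=np.linalg.eigh(np.cov((p-m)[:,:2].T)); d=V[:,1]
    t=(p-m)[:,:2]@d; return m,d,t.min(),t.max()
E
python3 - <<'E'
from h import *
s=get_state();print(s)
ims=[]
for n in ['scene','side']:
    P=camera_params(n);print(n,P)
    im,d=camera(n);ims.append(im)
    for l in ['barrel','nose','short_barrel','vblock','flank_left','flank_right','keeper_bar','back_stop','rest_a','mug']:
        for r in cut_out(l,n)[:2]:
            p=pts(n,d,r['region'],P)
            if len(p)<5: continue
            m,ax,a,b=axis_pca(p)
            print(l,round(r['confidence'],2),r['bbox'],np.median(p,0).round(),np.percentile(p,2,axis=0).round(),np.percentile(p,98,axis=0).round(),ax.round(3))
    cv2.imwrite(f'pics/{n}0.png',im[:,:,::-1])
print(get_state()['time'])
E
```

```text
pics
{'time': 0.0, 'q': array([-2.97134084e-05,  2.41411515e-01,  3.73020584e-03,  1.33515476e+00,
       -1.29381060e-05,  1.57080742e+00]), 'joint_vel': array([ 1.10240817e-03,  3.21334190e-04,  1.56876839e-04, -4.13327601e-04,
        3.50910666e-04,  9.90285628e-05]), 'effort': array([ 5.50268451e-04, -3.72315860e+01,  2.52406776e+01,  1.67737965e-02,
        2.29149265e-05,  1.14679995e-05]), 'position': array([ 4.99341700e+02, -1.90627293e-02,  2.07315981e+02]), 'ee_rot': array([-2.22047276, -2.22038218,  0.0022789 ]), 'wrist_force': array([-0.43446114, -0.42033086, -0.88226705]), 'moment': array([-0.00023094,  0.01306415,  0.06676403]), 'gripper_force': 0.0, 'opening': 85.25425860844753}
scene {'fx': 424.63419788428774, 'fy': 424.63419788428774, 'cx': 282.42235627211164, 'cy': 203.2904859145762, 'origin': array([912.29075885, 368.64250161, 959.52750034]), 'orientation': array([-0.91652244, -2.72036457,  0.7929765 ])}
barrel 0.59 [340.0, 210.0, 370.6, 239.1] [472.  59.  52.] [423.  38.  18.] [514.  72.  58.] [-0.997 -0.078]
nose 0.78 [341.1, 208.9, 370.5, 239.6] [468.  59.  52.
[... 2207 characters left out ...]
 0.298]
flank_right 0.51 [379.1, 277.5, 407.5, 300.3] [ 696. -359.    5.] [ 680. -380.    0.] [ 723. -336.   10.] [-0.926  0.377]
keeper_bar 0.49 [313.5, 234.5, 320.7, 255.0] [ 567. -240.  105.] [ 561. -248.   49.] [ 581. -214.  109.] [0.598 0.801]
back_stop 0.59 [328.7, 245.4, 363.4, 258.4] [ 651. -262.   59.] [ 595. -279.   -0.] [ 718. -203.   68.] [-0.998 -0.061]
rest_a 0.62 [207.5, 165.3, 238.3, 181.3] [552. 270.   9.] [517. 254.   1.] [594. 292.  32.] [-0.999 -0.039]
rest_a 0.53 [211.7, 207.5, 243.3, 227.1] [467.  41.   9.] [431.  25.   1.] [511.  60.  31.] [-1.    -0.009]
mug 0.88 [255.3, 334.9, 322.5, 416.5] [ 383. -451.   55.] [ 347. -496.    3.] [ 422. -398.   96.] [0.284 0.959]
1.1
```

Run:
```python
import cv2,numpy as np
a=cv2.imread('pics/scene0.png')[100:350,190:430];b=cv2.imread('pics/side0.png')[140:310,190:390]
a=cv2.resize(a,(400,417),interpolation=2);b=cv2.resize(b,(400,340),interpolation=2)
c=np.zeros((417,800,3),np.uint8);c[:,:400]=a;c[:340,400:]=b
cv2.imwrite('pics/both.png',c)
```

```text
(no output)
```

View pics/both.png

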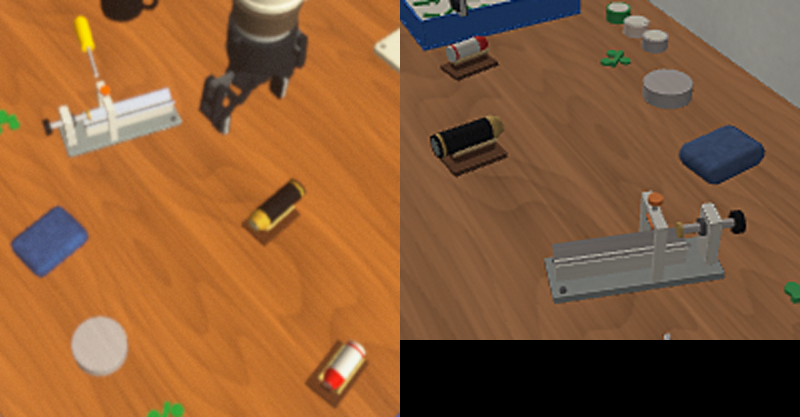

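The barrel, at about (275,207) in the left crop, points its brass nose to +x. The V's open mouth faces the robot, yawed about -17°. Next I turn the gripper above the barrel.

Request:
carry_out([
  [0,0,0.12,-17,25,0,85],
  [0,0,0.24,-34,50,0,85],
  [0,0,0.36,-34,50,0,85],
  [0,0,0.48,-34,50,0,85],
  [0,0,0.6,-34,50,0,85],
  [0,0,0.72,-34,50,0,85],
  [0,0,0.84,-34,50,0,85],
  [0,0,0.96,-34,50,0,85],
], newtons=30)

```text
time: 1.77
position: [466.0, 50.1, 208.3]
ee_rot: [0.935, 2.999, 0.0]
wrist_force: [0.0, -0.0, 0.8]
opening: 84.9
gripper_force: 0.0
```

Request:
carry_out([
  [0,0,0.12,0,0,0,85],
  [0,0,0.24,0,0,0,85],
  [0,0,0.36,0,0,0,85],
  [0,0,0.48,0,0,0,85],
  [0,0,0.6,0,0,0,85],
  [0,0,0.68,0,0,0,85],
  [0,0,0.68,0,0,0,85],
  [0,0,0.68,0,0,0,85],
])

```text
time: 2.43
position: [466.0, 50.0, 208.2]
ee_rot: [-0.105, 3.14, -0.0]
wrist_force: [-0.4, -0.4, 0.2]
opening: 84.7
gripper_force: 0.0
```

Run:
```python
from h import *
import plant; print(plant.grasp_offset, [x for x in dir(plant) if x[0]!='_'])
s=get_state();print(s['time'],s['position'],s['ee_rot'],s['q'],s['wrist_force'])
P=camera_params('wrist');print(P)
im,d=camera('wrist')
for l in ['barrel','nose','rear','rest_a']:
    for r in cut_out(l,'wrist')[:2]:
        p=pts('wrist',d,r['region'],P)
        if len(p)<5: continue
        m,ax,a,b=axis_pca(p)
        print(l,round(r['confidence'],2),r['bbox'],np.median(p,0).round(),np.percentile(p,1,axis=0).round(1),np.percentile(p,99,axis=0).round(1),ax.round(3))
        if l=='barrel':
            t=p[p[:,2]>53]; m,ax,a,b=axis_pca(t); print('ridge',m.round(1),ax.round(3),a,b)
cv2.imwrite('pics/w1.png',im[:,:,::-1])
```

```text
18.700000000000003 ['MotionError', 'camera', 'camera_params', 'cut_out', 'finish_job', 'get_state', 'grasp_offset', 'look_for']
2.4333 [466.00298983  49.98625751 208.2143358 ] [-1.05284094e-01  3.13980703e+00 -4.97128965e-05] [ 1.06880439e-01  1.78643706e-01 -7.35931272e-02  1.31854095e+00
 -3.30968310e-05  3.98415037e-02] [-0.36778919 -0.41198123  0.19789652]
{'fx': 317.4560222046996, 'fy': 317.4560222046996, 'cx': 280.8170063254184, 'cy': 205.80211386153658, 'origin': array([392.63322645,  45.07945452, 373.05202013]), 'orientation': array([1.99595911, 2.13572167, 0.31895809])}
barrel 0.87 [265.9, 131.3, 299.3, 227.3] [461.  52.  53.] [ 4.185e+02  3.490e+01 -2.000e-01] [513.7  70.3  56.2] [-0.996 -0.091]
ridge [461.3  52.1  54.5] [-0.996 -0.091] -46.78895375719561 42.343989419607574
rear 0.61 [264.9, 134.4, 300.1, 225.6] [461.  52.  53.] [418.5  34.7  28.8] [512.4  69.6  56.2] [-0.996 -0.09 ]
rear 0.33 [261.6, 142.5, 306.1, 208.8] [469.  67.   7.] [430.1  26.1  -1.5] [510.2  81.9  45.5] [-0.982  0.189]
rest_a 0.97 [260.8, 142.1, 306.1, 207.0] [468.  68.   7.] [431.3  25.8   4.5] [508.   80.1  38.2] [-0.767 -0.642]
rest_a 0.79 [440.8, 227.7, 481.2, 293.4] [549. 269.   7.] [5.159e+02 2.529e+02 2.000e-01] [598.8 298.7  32.1] [-0.997  0.075]
```

View pics/w1.png

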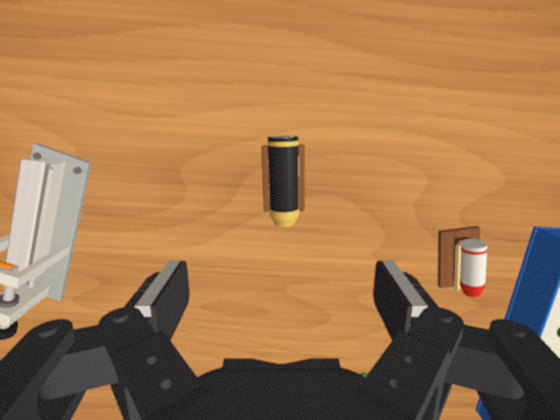

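Barrel in the wrist view at (284,180), its brass nose end at (285,217) towards +x. The axis yaw is about 0.09 rad and the centre about (466,52). I'll grip 5 mm behind the centre.

Request:
carry_out([
  [0,0,0.02,-5,2,-35,70],
  [0,0,0.02,-5,2,-70,70],
  [0,0,0.02,-5,2,-105,70],
  [0,0,0.02,-5,2,-140,70],
  [0,0,0.02,-5,2,-165,70],
  [0,0,0.02,-5,2,-177,70],
  [0,0,0.02,-5,2,-177,70],
  [0,0,0.02,-5,2,-177,70],
], newtons=40)

```text
time: 3.35
position: [460.5, 52.0, 30.8]
ee_rot: [0.14, -3.137, 0.0]
wrist_force: [0.1, 0.4, 1.6]
opening: 70.1
gripper_force: 0.0
```

Request:
carry_out([
  [0,0,0,0,0,0,45],
  [0,0,0,0,0,0,36],
  [0,0,0,0,0,0,25],
  [0,0,0,0,0,0,25],
  [0,0,0,0,0,0,25],
  [0,0,0,0,0,0,25],
  [0,0,0,0,0,0,25],
  [0,0,0,0,0,0,25],
], newtons=40)

```text
time: 4.02
position: [461.0, 52.0, 31.3]
ee_rot: [-0.14, 3.138, -0.0]
wrist_force: [-0.2, 1.2, 0.6]
opening: 24.9
gripper_force: 0.0
```

Run:
```python
from h import *
s=get_state();print(s['opening'],s['gripper_force'],s['position'])
im,d=camera('wrist');im2,_=camera('side')
c=np.zeros((420,800,3),np.uint8);c[:,:560]=im;c[:240,560:]=cv2.resize(im2[160:240,180:260],(240,240))
cv2.imwrite('pics/w2.png',c[:,:,::-1])
```

```text
24.943390339142944 0.0 [460.98713079  51.97377082  31.27209136]
```

View pics/w2.png

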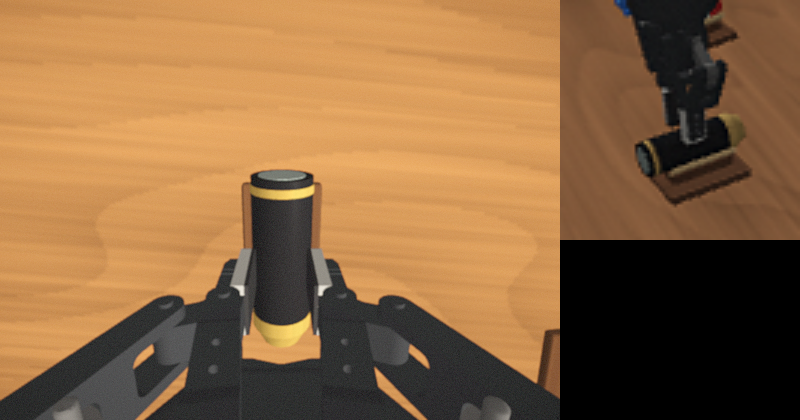

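The pads stand at either side of the barrel, at (243,275) and (321,275), but the grip force is 0. I'll keep closing.

Request:
carry_out([
  [0,0,0,0,0,0,15],
  [0,0,0,0,0,0,15],
  [0,0,0,0,0,0,15],
  [0,0,0,0,0,0,15],
], newtons=40)

```text
time: 4.45
position: [461.0, 52.1, 31.2]
ee_rot: [-0.14, 3.138, 0.0]
wrist_force: [0.2, 1.0, 0.9]
opening: 15.2
gripper_force: 0.5
```

Run:
```python
from h import *
s=get_state();print(s['opening'],s['gripper_force'],s['position'])
P=camera_params('wrist');im,d=camera('wrist')
M=R.from_rotvec(P['orientation']).as_matrix()
for u,v in [(282,200),(282,250),(282,290),(282,330),(243,262),(321,262),(243,285),(321,285),(238,300),(246,315),(318,315)]:
    dd=d[v,u];print(u,v,(M@np.array([(u-P['cx'])/P['fx']*dd,(v-P['cy'])/P['fy']*dd,dd])+P['origin']).round(1))
cv2.imwrite('pics/w3.png',cv2.resize(im[160:400,180:400],(800,600)[:2] if 0 else (550,600))[:,:,::-1])
```

```text
15.189209913896946 0.5397436930797994 [461.0140204   52.14927789  31.22976974]
282 200 [427.7  49.8  55.2]
282 250 [453.2  52.2  54.1]
282 290 [475.4  54.2  54.1]
282 330 [498.5  56.3  55.3]
243 262 [456.   34.4  64.6]
321 262 [453.2  70.1  63.8]
243 285 [451.   37.3  92.2]
321 285 [448.5  66.1  92.1]
238 300 [451.1  36.7 101.9]
246 315 [450.6  40.3 110.3]
318 315 [448.7  62.9 110.2]
```

View pics/w3.png

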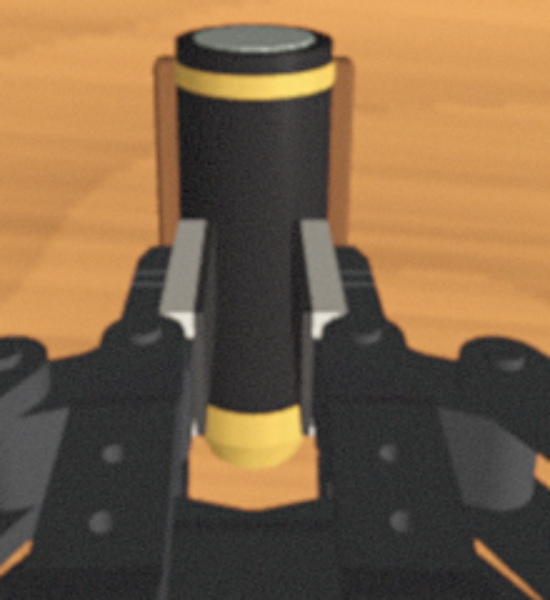

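Run:
```python
from h import *
P=camera_params('wrist');im,d=camera('wrist')
M=R.from_rotvec(P['orientation']).as_matrix()
for v in range(240,292,6):
  o=[]
  for u in (252,256,260,263):
    dd=d[v,u];o.append((M@np.array([(u-P['cx'])/P['fx']*dd,(v-P['cy'])/P['fy']*dd,dd])+P['origin']).round(0).astype(int).tolist())
  print(v,o)
im,d=camera('side');
cv2.imwrite('pics/s3.png',cv2.resize(im[150:240,180:260],(530,600),interpolation=cv2.INTER_CUBIC)[:,:,::-1])
```

```text
240 [[453, 37, 45], [451, 39, 49], [450, 41, 51], [450, 42, 52]]
246 [[457, 37, 45], [455, 39, 49], [454, 41, 51], [452, 43, 53]]
252 [[451, 38, 63], [452, 40, 62], [451, 42, 62], [452, 43, 61]]
258 [[452, 39, 69], [451, 40, 69], [451, 42, 68], [451, 43, 69]]
264 [[451, 39, 75], [452, 41, 74], [451, 42, 74], [452, 44, 73]]
270 [[451, 40, 80], [452, 41, 79], [451, 43, 79], [454, 44, 74]]
276 [[452, 40, 84], [452, 42, 84], [451, 43, 84], [456, 44, 75]]
282 [[452, 40, 88], [451, 42, 89], [451, 43, 89], [459, 44, 75]]
288 [[453, 41, 91], [453, 42, 91], [452, 44, 92], [461, 45, 77]]
```

View pics/s3.png

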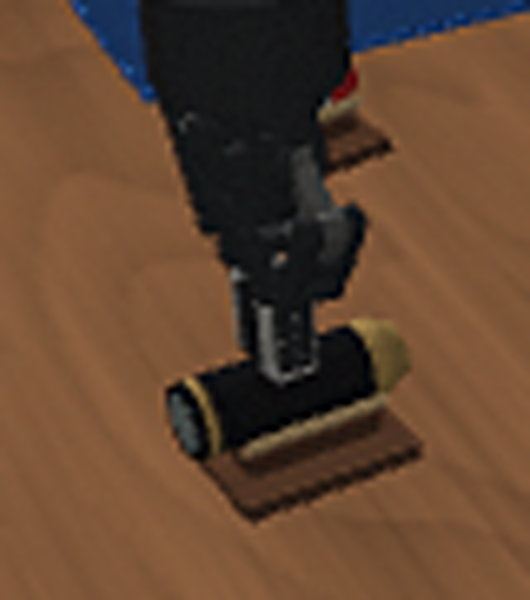

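The pads have closed above the barrel. The depth puts the tips at z≈58, about 27 mm above the reported TCP, and the side view agrees. I'll open, go lower by feel, and check before gripping.

Request:
carry_out([
  [0,0,0,0,0,3,55],
  [0,0,0,0,0,3,55],
  [0,0,0,0,0,3,55],
  [0,0,0,0,0,3,55],
  [0,0,0,0,0,3,55],
  [0,0,0,0,0,-5,55],
  [0,0,0,0,0,-13,55],
  [0,0,0,0,0,-13,55],
])

```text
time: 5.27
position: [459.3, 51.8, 16.3]
ee_rot: [0.14, -3.135, 0.0]
wrist_force: [-0.7, -0.8, -0.8]
opening: 54.8
gripper_force: 0.0
```

Request:
carry_out([
  [0,0,0,0,0,0,38],
  [0,0,0,0,0,0,38],
  [0,0,0,0,0,0,38],
  [0,0,0,0,0,0,38],
])

```text
time: 5.6
position: [461.2, 52.0, 18.4]
ee_rot: [-0.14, 3.138, 0.0]
wrist_force: [-0.1, 0.7, 0.2]
opening: 38.1
gripper_force: 0.0
```

Run:
```python
from h import *
s=get_state();print(s['opening'],s['gripper_force'],s['position'],s['wrist_force'])
P=camera_params('wrist');im,d=camera('wrist')
M=R.from_rotvec(P['orientation']).as_matrix()
for v in range(222,292,5):
  o=[]
  for u in (238,241,244,247,250,253):
    dd=d[v,u];o.append((M@np.array([(u-P['cx'])/P['fx']*dd,(v-P['cy'])/P['fy']*dd,dd])+P['origin']).round(0).astype(int).tolist())
  print(v,o)
cv2.imwrite('pics/w4.png',im[:,:,::-1])
```

```text
38.052436821907364 0.0 [461.24279749  52.0283063   18.37296058] [-0.10050702  0.72678869  0.15104096]
222 [[456, 25, 0], [453, 28, 7], [453, 30, 8], [453, 31, 7], [439, 36, 46], [438, 37, 48]]
227 [[460, 25, -1], [456, 28, 8], [456, 30, 8], [456, 32, 8], [441, 36, 47], [440, 38, 49]]
232 [[463, 26, -1], [460, 28, 6], [459, 30, 8], [460, 32, 7], [444, 36, 45], [443, 38, 48]]
237 [[466, 26, 0], [463, 28, 7], [463, 30, 6], [462, 32, 8], [446, 36, 46], [445, 38, 48]]
242 [[470, 26, -2], [467, 29, 6], [466, 30, 8], [466, 32, 7], [449, 36, 45], [447, 38, 49]]
247 [[473, 26, 0], [470, 29, 6], [470, 31, 6], [469, 32, 7], [452, 37, 45], [450, 38, 48]]
252 [[452, 32, 50], [455, 32, 44], [473, 31, 7], [472, 33, 8], [454, 37, 45], [452, 38, 48]]
257 [[453, 32, 54], [457, 33, 45], [476, 31, 8], [476, 33, 7], [457, 37, 45], [455, 39, 48]]
262 [[455, 32, 55], [460, 33, 45], [480, 31, 6], [479, 33, 8], [460, 37, 44], [458, 39, 48]]
267 [[457, 33, 56], [462, 33, 47], [483, 31, 6], [482, 33, 7], [462, 37, 44], [460, 39, 49]]
272 [[459, 33, 56], [465, 33, 46], [486, 32, 7], [486, 33, 8], [465, 37, 44], [463, 39, 48]]
277 [[461, 33, 57], [467, 33, 47], [490, 32, 7], [490, 34, 7], [468, 38, 43], [465, 39, 49]]
282 [[463, 33, 58], [470, 34, 47], [493, 32, 7], [493, 34, 7], [472, 38, 43], [468, 39, 49]]
287 [[466, 33, 58], [471, 34, 49], [497, 32, 7], [496, 34, 7], [475, 38, 42], [471, 40, 47]]
```

View pics/w4.png

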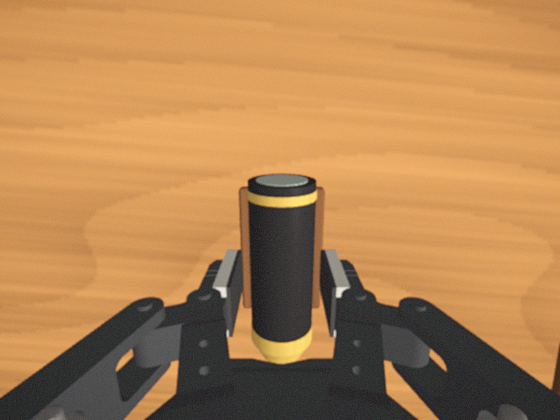

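Pads beside the barrel, with tip edges at (232,251) and (328,251), z≈44. Another 10 mm down brings the tips to z≈34, then I grip.

Request:
carry_out([
  [0,0,0,0,0,-3,40],
  [0,0,0,0,0,-6,40],
  [0,0,0,0,0,-10,40],
  [0,0,0,0,0,-10,40],
  [0,0,0,0,0,-10,25],
  [0,0,0,0,0,-10,25],
  [0,0,0,0,0,-10,25],
  [0,0,0,0,0,-10,25],
], newtons=40)

```text
time: 6.32
position: [460.9, 52.1, 8.1]
ee_rot: [0.14, -3.138, -0.0]
wrist_force: [-0.9, 1.3, -1.0]
opening: 30.9
gripper_force: 39.6
```

Request:
carry_out([
  [0,0,0,0,0,0,25],
  [0,0,0,0,0,0,25],
])

```text
time: 6.48
position: [460.9, 52.0, 8.2]
ee_rot: [0.14, -3.138, -0.0]
wrist_force: [0.6, -0.1, -2.4]
opening: 30.4
gripper_force: 39.6
```

Request:
carry_out([
  [0,0,0,0,0,8,25],
  [0,0,0,0,0,25,25],
  [0,0,0,0,0,55,25],
  [0,0,-0.1,0,-30,85,25],
  [0,0,-0.2,0,-60,115,25],
  [0,0,-0.3,0,-90,135,25],
  [0,0,-0.39,0,-115,135,25],
  [0,0,-0.39,0,-115,135,25],
])

```text
time: 7.15
position: [462.6, -67.2, 145.9]
ee_rot: [0.482, 3.099, -0.004]
wrist_force: [0.6, 0.0, -1.7]
opening: 30.5
gripper_force: 40.0
```

```bash
cat > v.py <<'E'
from h import *
s=get_state();print(s['time'],s['opening'],s['gripper_force'],s['position'],s['ee_rot'],s['wrist_force'])
import sys
for n in sys.argv[1:]:
    P=camera_params(n);im,d=camera(n)
    for l in ['vblock','flank_left','flank_right','keeper_bar','back_stop','barrel','nose','rear']:
        for r in cut_out(l,n)[:1]:
            p=pts(n,d,r['region'],P)
            if len(p)<5: continue
            m,ax,a,b=axis_pca(p)
            if l.startswith('flank'): q=p[(p[:,2]>42)&(p[:,2]<52)]; m2,ax2,_,_=axis_pca(q); print('  top',m2.round(1),ax2.round(3))
            print(n,l,round(r['confidence'],2),r['bbox'],np.median(p,0).round(1),np.percentile(p,2,axis=0).round(),np.percentile(p,98,axis=0).round(),ax.round(3))
    np.save(f'{n}_d.npy',d); cv2.imwrite(f'pics/{n}_{s["time"]:.1f}.png',im[:,:,::-1])
    # all fixture points in a box
    p=pts(n,d,d>0,P)
    ax=np.array([.954,-.298]); o=np.array([553,-244.])
    f=np.stack([(p[:,:2]-o)@ax,(p[:,:2]-o)@np.array([.298,.954]),p[:,2]],1)
    np.save(f'{n}_f.npy',f)
    for lo in range(-110,95,12):
        q=f[(f[:,0]>lo)&(f[:,0]<lo+12)&(abs(f[:,1])<32)&(f[:,2]>40)&(f[:,2]<51)]
        if len(q)>8: print(lo,len(q),'y pct',np.percentile(q[:,1],[1,50,99]).round(1))
    k=f[(abs(f[:,0]-15)<20)&(abs(f[:,1])<40)&(f[:,2]>75)]; print('arch',len(k),k.mean(0) if len(k) else 0,k.min(0) if len(k) else 0,k.max(0) if len(k) else 0)
    k=f[(f[:,0]>60)&(f[:,0]<110)&(abs(f[:,1])<40)&(f[:,2]>62)]; print('post',len(k),np.percentile(k,[5,50,95],axis=0).round(1) if len(k) else 0)
E
python3 v.py wrist scene side
```

```text
7.15 30.499500121110497 39.99274492263794 [462.60670113 -67.15753541 145.90349063] [ 0.48179818  3.09852764 -0.00363401] [ 5.81652756e-01  3.03904439e-04 -1.66280223e+00]
wrist vblock 0.98 [117.5, 219.7, 193.9, 420.0] [ 497.5 -211.    24.3] [ 454. -259.    4.] [ 631. -178.   73.] [-0.958  0.288]
  top [ 497.7 -229.5   43.9] [-0.955  0.295]
wrist flank_right 0.82 [119.6, 239.1, 148.5, 353.8] [ 491.  -223.1   40. ] [ 461. -255.   31.] [ 574. -209.   46.] [-0.903  0.429]
wrist keeper_bar 0.56 [127.6, 361.5, 134.7, 370.7] [ 562.5 -243.7   74.3] [ 561. -246.   72.] [ 564. -240.   79.] [-0.066  0.998]
wrist back_stop 0.54 [147.9, 385.5, 166.1, 408.6] [ 622.  -249.3   59.3] [ 618. -258.   49.] [ 628. -245.   65.] [0.305 0.952]
wrist barrel 0.86 [243.1, 176.7, 319.3, 363.0] [452.4 -64.2 191. ] [420. -87. 174.] [497. -44. 194.] [-0.952  0.305]
wrist nose 0.61 [245.6, 177.7, 319.2, 363.7] [452.6 -64.2 190.9] [420. -87. 173.] [497. -44. 194.] [-0.95   0.311]
wrist rear 0.93 [243.8, 176.4, 318.8, 360.6] [452.6 -64.2 191. ] [420. -87. 174.] [497. -44. 194.] [-0.953  0.302]
-98 221 y pct [-6.2  1.
[... 2505 characters left out ...]
ide rear 0.78 [218.2, 177.3, 261.2, 192.9] [472.  -73.3 183.3] [418. -90.  28.] [509. 132. 192.] [0.02 1.  ]
-98 36 y pct [-7.  18.8 25.3]
-86 37 y pct [-6.5 18.5 24.7]
-74 35 y pct [-7.9 19.3 25.5]
-62 32 y pct [-6.2 19.6 25.8]
-50 36 y pct [-7.3 18.7 24.4]
-38 34 y pct [-6.4 19.8 26.4]
-26 31 y pct [-7.8 19.3 25.6]
-14 34 y pct [-7.4 19.  25.1]
-2 39 y pct [-22.3  17.2  24.5]
10 27 y pct [-20.9  18.9  25.4]
22 9 y pct [-7.1 -4.4 15.8]
34 27 y pct [-8.4 19.1 24.3]
70 18 y pct [-7.1 -5.7  8.1]
arch 187 [11.22230014  1.86086698 91.61317363] [  4.66466358 -21.81647266  75.01623102] [ 20.25322535  39.85338828 109.40173991]
post 142 [[ 69.3  -6.4  62.9]
 [ 78.    6.4  71.1]
 [107.7  23.8  75.3]]
```

Request:
carry_out([
  [0,0,0.01,9,-37,0,25],
  [0,0,0.01,18,-74,0,25],
  [0,0,0.01,27,-111,0,25],
  [0,0,0.01,36,-149,-10,25],
  [0,0,0.01,36,-149,-40,25],
  [0,0,0.01,36,-149,-70,25],
  [0,0,0.01,36,-149,-90,25],
  [0,0,0.01,36,-149,-90,25],
])

```text
time: 9.17
position: [492.9, -210.8, 48.3]
ee_rot: [-0.455, -3.099, -0.004]
wrist_force: [-2.4, 0.6, -2.4]
opening: 30.7
gripper_force: 40.1
```

```bash
sed -i 's/553,-244\./553.7,-233.5/' v.py; python3 v.py wrist scene side | grep -v back_stop; ls pics
python3 - <<'E'
import cv2,numpy as np,glob
s=sorted(glob.glob('pics/side_*.png'))[-1];a=cv2.imread(s)[190:310,230:390]
w=cv2.imread(sorted(glob.glob('pics/wrist_*.png'))[-1])
c=np.zeros((420,800,3),np.uint8);c[:300,:400]=cv2.resize(a,(400,300),interpolation=2);c[:,400:]=w[:,80:480];cv2.imwrite('pics/c5.png',c)
E
```

```text
9.1667 30.655690533680353 40.14268755912781 [ 492.92173301 -210.7794044    48.27268371] [-0.45518762 -3.09864099 -0.00404355] [-2.40680453  0.58741414 -2.44832057]
wrist vblock 0.79 [225.9, 165.3, 325.1, 359.7] [ 473.2 -226.1    9.1] [ 450. -267.    1.] [ 583. -177.   70.] [-0.949  0.314]
both.png
s3.png
scene0.png
scene_7.2.png
side0.png
side_7.2.png
w1.png
w2.png
w3.png
w4.png
wrist_7.2.pngh.py:11: RuntimeWarning: Mean of empty slice.
  m=p.mean(0); w,V=np.linalg.eigh(np.cov((p-m)[:,:2].T)); d=V[:,1]
  ret = um.true_divide(
  avg = a.mean(axis, **keepdims_kw)
h.py:11: RuntimeWarning: Degrees of freedom <= 0 for slice
  m=p.mean(0); w,V=np.linalg.eigh(np.cov((p-m)[:,:2].T)); d=V[:,1]
  c *= np.true_divide(1, fact)
  c *= np.true_divide(1, fact)
Traceback (most recent call last):
  File "v.py", line 11, in <module>
    if l.startswith('flank'): q=p[(p[:,2]>42)&(p[:,2]<52)]; m2,ax2,_,_=axis_pca(q); print('  top',m2.round(1),ax2.round(3))
                                                                       ~~~~~~~~^^^
  File "h.py", line 12, in axis_pca
    t=(p-m)[:,:2]@d; return m,d,t.min(),t.max()
                                ~~~~~^^
ValueError: zero-size array to reduction operation minimum which has no identity
```

View pics/c5.png

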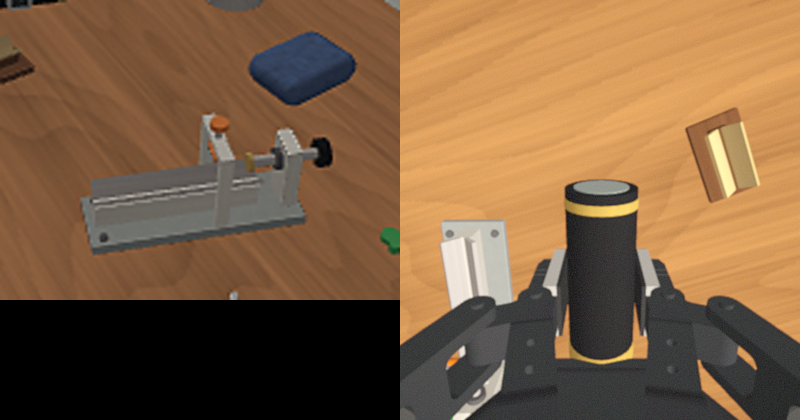

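Left panel, from before this move: the V and arch are clear, and the stop pad's brass sits at about (250,162). Right panel, from before the move: barrel held straight between the pads. The reading is off its target, so I'll re-read it.

```bash
sed -i "s/if l.startswith('flank').*/pass/" v.py; python3 v.py side wrist| grep -v back_stop
```

```text
9.3167 30.563337523550842 40.14290750026703 [ 497.76238159 -212.21956599   54.18002558] [ 4.54727438e-01  3.10728197e+00 -5.34056793e-04] [ 0.27357315  0.79054001 -0.9634638 ]
side vblock 0.65 [262.5, 237.0, 362.5, 292.2] [ 555.6 -242.6   29.2] [ 458. -281.    2.] [ 658. -196.   91.] [-0.957  0.292]
side flank_left 0.85 [266.7, 251.4, 330.4, 269.3] [ 522.9 -216.3   40.3] [ 468. -242.   33.] [ 599. -195.   47.] [-0.952  0.305]
side flank_right 0.45 [266.3, 259.8, 338.0, 274.6] [ 528.2 -240.2   45.1] [ 462. -263.   33.] [ 604. -221.   48.] [-0.968  0.252]
side keeper_bar 0.42 [315.9, 235.5, 321.4, 257.4] [ 566.3 -239.5  106. ] [ 560. -247.   20.] [ 621. -172.  109.] [0.618 0.786]
side barrel 0.71 [261.4, 237.7, 306.2, 257.9] [ 481.7 -220.5   95.5] [ 455. -239.   80.] [ 544. -197.  103.] [-0.951  0.309]
side nose 0.84 [258.7, 237.5, 307.6, 260.2] [ 482.3 -220.    95.6] [ 455. -239.   78.] [ 544. -194.  104.] [-0.959  0.283]
side rear 0.61 [263.4, 240.6, 305.9, 258.1] [ 479.9 -219.5   95.8] [ 455. -238.   80.] [ 542. -196.  103.] [-0.947  0.32 ]
-98 28 y pct [-16.4   8.4  14.6]
-86 36 y 
[... 758 characters left out ...]
5] [ 459.3 -220.2   44.2] [ 459. -221.   43.] [ 460. -220.   45.] [0.332 0.943]
wrist keeper_bar 0.54 [226.9, 158.3, 325.4, 357.5] [ 471.2 -217.8    9.3] [ 451. -272.    4.] [ 596. -177.   61.] [-0.94  0.34]
wrist barrel 0.85 [242.2, 174.4, 318.1, 362.0] [ 487.4 -209.3   98.8] [ 455. -232.   78.] [ 532. -189.  102.] [-0.958  0.288]
wrist nose 0.63 [243.4, 180.1, 316.9, 364.0] [ 487.5 -209.3   98.8] [ 455. -232.   81.] [ 532. -189.  102.] [-0.958  0.286]
wrist rear 0.8 [244.7, 179.6, 321.7, 364.7] [ 487.3 -209.3   98.9] [ 455. -232.   81.] [ 532. -189.  102.] [-0.957  0.289]
-98 19 y pct [-16.6 -14.9 -11.8]
-2 101 y pct [-24.7  27.1  30.4]
10 61 y pct [-24.6 -23.4  30.6]
arch 0 0 0 0
post 0 0
```

Request:
carry_out([
  [0,0,0,0,0,0,25],
  [0,0,0,0,0,0,25],
  [0,0,0,0,0,0,25],
])

```text
time: 10.47
position: [497.0, -212.0, 53.2]
ee_rot: [-0.455, -3.108, -0.0]
wrist_force: [-0.1, 0.2, -0.4]
opening: 30.4
gripper_force: 40.1
```

```bash
python3 v.py wrist| egrep 'barrel|^-|^[0-9]'
python3 - <<'E'
from h import *
P=camera_params('wrist');im,d=camera('wrist');r=cut_out('barrel','wrist')[0]
p=pts('wrist',d,r['region'],P);s=get_state();o=np.array([553.7,-233.5]);a=np.array([.955,-.297]);n=np.array([.297,.955])
f=np.c_[(p[:,:2]-o)@a,(p[:,:2]-o)@n,p[:,2]]
for lo in range(-110,-20,15):
    q=f[(f[:,0]>lo)&(f[:,0]<lo+15)&(f[:,2]>60)]
    if len(q)>20: print(lo,np.percentile(q[:,1],[1,99]).round(1),np.percentile(q[:,2],[90,97]).round(1))
t=s['position'][:2]-o;print('tcp f',t@a,t@n,s['position'][2]); cv2.imwrite('pics/w6.png',im[:,:,::-1])
E
```

```text
10.4667 30.44600870555102 40.14281094074249 [ 496.98190203 -211.97686717   53.18114554] [-4.55193730e-01 -3.10836915e+00 -9.05738898e-05] [-0.07436071  0.19889579 -0.40317717]
wrist barrel 0.93 [245.0, 177.6, 317.4, 363.7] [ 487.  -209.3   98.2] [ 455. -232.   80.] [ 532. -189.  101.] [-0.958  0.287]
-98 11 y pct [-16.5 -15.6 -14. ]
-2 110 y pct [-24.7  26.9  30.4]
10 59 y pct [-25.1 -23.3  30.4]
-110 [-11.5  18.7] [100.2 100.8]
-95 [-11.5  18.8] [100.4 100.8]
-80 [-11.1  18.7] [100.4 100.9]
-65 [-10.7  18.6] [100.4 100.9]
-50 [-10.7  19.2] [100.5 100.9]
-35 [-11.   19.6] [100.5 100.9]
tcp f -60.50558043102862 3.689940263327742 53.233452283092554
```

Request:
carry_out([
  [0,0,-0.01,-1,-4,0,25],
  [0,0,-0.01,-1,-4,-7,25],
  [0,0,-0.01,-1,-4,-14,25],
  [0,0,-0.01,-1,-4,-20,25],
  [0,0,-0.01,-1,-4,-24,25],
  [0,0,-0.01,-1,-4,-26,25],
  [0,0,-0.01,-1,-4,-26,25],
  [0,0,-0.01,-1,-4,-26,25],
])

```text
time: 11.68
position: [495.9, -215.9, 27.0]
ee_rot: [-0.47, -3.106, -0.0]
wrist_force: [-0.5, -0.2, -1.1]
opening: 30.5
gripper_force: 40.1
```

Request:
carry_out([
  [0,0,0,0,0,-1,25],
  [0,0,0,0,0,-2,25],
  [0,0,0,0,0,-2,25],
])

```text
time: 11.93
position: [496.1, -216.0, 25.3]
ee_rot: [0.471, 3.106, -0.0]
wrist_force: [-0.3, -0.0, -1.2]
opening: 30.5
gripper_force: 40.1
```

Request:
carry_out([
  [0,0,0,0,0,-0.5,25],
  [0,0,0,0,0,-1,25],
  [0,0,0,0,0,-1,25],
])

```text
time: 12.18
position: [496.0, -216.0, 24.2]
ee_rot: [-0.471, -3.106, 0.0]
wrist_force: [-0.9, 0.7, -1.4]
opening: 30.4
gripper_force: 40.1
```

Request:
carry_out([
  [0,0,0,0,0,-0.5,25],
  [0,0,0,0,0,-1,25],
  [0,0,0,0,0,-1,25],
])

```text
time: 12.43
position: [496.0, -216.0, 23.1]
ee_rot: [-0.471, -3.106, -0.0]
wrist_force: [-0.4, 0.0, -1.0]
opening: 30.5
gripper_force: 40.2
```

Request:
carry_out([
  [0,0,0,0,0,-0.5,25],
  [0,0,0,0,0,-0.8,25],
  [0,0,0,0,0,-0.8,25],
])

```text
time: 12.68
position: [496.2, -215.9, 22.9]
ee_rot: [0.47, 3.106, 0.0]
wrist_force: [-0.0, 1.8, 4.3]
opening: 30.7
gripper_force: 40.7
```

Request:
carry_out([
  [0,0,0,0,0,-0.5,25],
  [0,0,0,0,0,-0.8,25],
  [0,0,0,0,0,-0.8,25],
])

```text
time: 12.93
position: [496.2, -215.9, 22.9]
ee_rot: [0.47, 3.105, 0.0]
wrist_force: [-3.6, 2.2, 8.4]
opening: 30.5
gripper_force: 41.2
```

Run:
```python
from h import *
o=np.array([553.7,-233.5]);a=np.array([.955,-.297]);n=np.array([.297,.955])
for c in ['wrist','side','scene']:
    P=camera_params(c);im,d=camera(c);r=cut_out('barrel',c)[0]
    p=pts(c,d,r['region'],P)
    f=np.c_[(p[:,:2]-o)@a,(p[:,:2]-o)@n,p[:,2]]
    print(c,r['confidence'],np.percentile(f[f[:,2]>50],[1,99],axis=0).round(1))
    if c=='wrist': w=im
    if c=='side': s=im
    A=pts(c,d,d>0,P);g=np.c_[(A[:,:2]-o)@a,(A[:,:2]-o)@n,A[:,2]]
    for lo,hi in ((-95,-75),(-30,0),(35,52)):
        q=g[(g[:,0]>lo)&(g[:,0]<hi)&(abs(g[:,1])<24)&(g[:,2]>42)&(g[:,2]<49)]
        if len(q)>9: print(lo,np.percentile(q[:,1],[2,98]).round(1))
c=np.zeros((420,800,3),np.uint8);c[:300,:400]=cv2.resize(s[190:310,230:390],(400,300),interpolation=2);c[:,400:]=w[:,80:480];cv2.imwrite('pics/c7.png',c[:,:,::-1])
print(get_state()['wrist_force'],get_state()['position'])
```

```text
wrist 0.83 [[-102.4  -14.9   53.7]
 [ -23.6   14.8   71. ]]
side 0.64 [[-102.6  -17.1   50.8]
 [  -8.3    7.    72.7]]
-95 [-17.6 -12. ]
-30 [-17.6  13.5]
35 [-15.8  15.1]
scene 0.63 [[-100.5   -6.3   50.8]
 [  -7.6   18.7   73.5]]
-95 [14.4 19.7]
-30 [-13.   19.3]
35 [-15.4  18.7]
[-2.92314071  3.02402918  8.30761898] [ 496.2232917  -215.90168366   22.86828965]
```

View pics/c7.png

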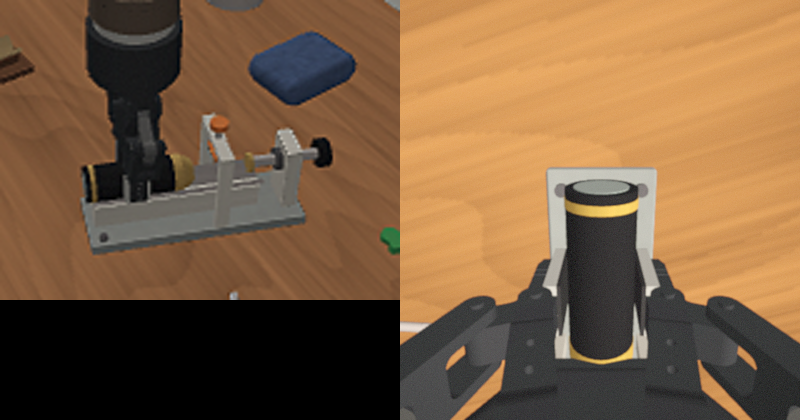

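Left: barrel lies in the V with its nose at (180,170), short of the arch at (215,150). Right: it is centred between the pads. Contact came at TCP z 22.9, so it is seated. Releasing and lifting.

Request:
carry_out([
  [0,0,0,0,0,1.5,25],
  [0,0,0,0,0,1.5,34],
  [0,0,0,0,0,1.5,40],
  [0,0,0,0,0,1.5,50],
  [0,0,0,0,0,1.5,55],
  [0,0,0,0,0,1.5,55],
  [0,0,0,0,0,1.5,55],
  [0,0,0,0,0,1.5,55],
])

```text
time: 13.9
position: [496.0, -216.0, 23.0]
ee_rot: [-0.471, -3.106, -0.0]
wrist_force: [-0.2, 0.5, 0.7]
opening: 54.9
gripper_force: 0.0
```

Request:
carry_out([
  [0,0,0,0,0,10,55],
  [0,0,0,0,0,35,55],
  [0,0,0,0,0,60,30],
  [0,0,0,-33,10,60,0],
  [0,0,0,-68,21,60,0],
  [0,0,0,-68,21,60,0],
  [0,0,0,-68,21,60,0],
  [0,0,0,-68,21,60,0],
])

```text
time: 14.57
position: [428.7, -195.3, 84.1]
ee_rot: [0.471, 3.104, -0.001]
wrist_force: [0.2, -0.2, 0.7]
opening: 0.2
gripper_force: 0.0
```

```bash
cat > b.py <<'E'
from h import *
import sys
o=np.array([553.7,-233.5]);a=np.array([.955,-.297]);n=np.array([.297,.955])
for c in sys.argv[1:]:
    P=camera_params(c);im,d=camera(c);r=cut_out('barrel',c)[0]
    p=pts(c,d,r['region'],P)
    f=np.c_[(p[:,:2]-o)@a,(p[:,:2]-o)@n,p[:,2]]
    print(c,round(r['confidence'],2),np.percentile(f[f[:,2]>50],[1,99],axis=0).round(1).tolist())
    cv2.imwrite(f'pics/{c}_last.png',im[:,:,::-1])
    if c=='wrist':
        A=pts(c,d,d>0,P);g=np.c_[(A[:,:2]-o)@a,(A[:,:2]-o)@n,A[:,2]]
        q=get_state()['position'];t=(q[:2]-o)@a
        m=g[(abs(g[:,0]-t)<25)&(abs(g[:,1])<20)&(g[:,2]>q[2]+5)&(g[:,2]<q[2]+60)]
        if len(m): print('finger pts',np.percentile(m,[0.5,5,50,95,99.5],axis=0).round(1).tolist())
s=get_state();t=s['position'][:2]-o
print(s['time'],s['opening'],'tcp f',(t@a).round(1),(t@n).round(1),s['position'].round(1),'F',(s['wrist_force'][:2]@a).round(2),(s['wrist_force'][:2]@n).round(2),s['wrist_force'][2].round(2),s['ee_rot'].round(3))
E
python3 b.py wrist side scene
```

```text
Traceback (most recent call last):
  File "b.py", line 5, in <module>
    P=camera_params(c);im,d=camera(c);r=cut_out('barrel',c)[0]
                                        ~~~~~~~~~~~~~~~~~~~^^^
IndexError: list index out of range
```

```bash
python3 b.py side scene
python3 - <<'E'
from h import *
P=camera_params('wrist');im,d=camera('wrist');q=get_state()['position'];A=pts('wrist',d,d>0,P)
r=A-q; o=np.c_[r[:,:2]@[.955,-.297],r[:,:2]@[.297,.955],r[:,2]]
for lo in range(0,70,6):
    m=o[(abs(o[:,0])<28)&(abs(o[:,1])<20)&(o[:,2]>lo)&(o[:,2]<lo+6)]
    if len(m)>5: print(lo,len(m),m.min(0).round(1),m.max(0).round(1))
E
```

```text
side 0.85 [[-102.3, -17.1, 50.4], [-9.2, 7.4, 72.7]]
scene 0.82 [[-100.7, -10.0, 51.3], [-7.8, 18.7, 73.2]]
14.8667 0.1650701669974357 tcp f -130.6 -0.6 [ 428.8 -195.3   83.2] F -0.47 0.26 0.58 [ 0.47   3.106 -0.   ]
24 122 [-10.8 -11.4  25.4] [-5.6 11.7 30. ]
30 318 [-11.1 -13.3  30. ] [-5.5 13.6 36. ]
36 390 [-10.9 -13.4  36. ] [-5.3 13.7 42. ]
42 432 [-11.1 -13.4  42.1] [-5.5 13.8 48. ]
48 458 [-11.3 -13.4  48. ] [-5.6 13.7 54. ]
54 553 [-11.4 -13.5  54. ] [12.2 13.7 60. ]
60 544 [-13.1 -19.9  60. ] [11.4 19.9 66. ]
66 1510 [-13.8 -19.9  66. ] [12.7 20.  72. ]
```

Fingertips when shut: 25 mm above the reported TCP, ±11 mm long and ±13.5 mm wide. I'll lower them behind the rear with the tips at z≈49.

Request:
carry_out([
  [0,0,0,0,0.5,-20,0],
  [0,0,0,0,0.5,-40,0],
  [0,0,0,0,0.5,-55,0],
  [0,0,0,0,0.5,-59,0],
  [0,0,0,0,0.5,-59,0],
  [0,0,0,0,0.5,-59,0],
])

```text
time: 15.42
position: [428.3, -194.6, 24.4]
ee_rot: [0.471, 3.106, 0.0]
wrist_force: [-0.2, 0.5, 0.1]
opening: -0.1
gripper_force: 0.0
```

Request:
carry_out([
  [0,0,0,2.9,-0.9,0,0],
  [0,0,0,5.7,-1.8,0,0],
  [0,0,0,8.6,-2.7,0,0],
  [0,0,0,11.5,-3.6,0,0],
  [0,0,0,12.4,-3.9,0,0],
  [0,0,0,12.4,-3.9,0,0],
])

```text
time: 15.92
position: [441.0, -198.6, 24.4]
ee_rot: [0.47, 3.105, -0.0]
wrist_force: [-0.6, -0.7, -0.1]
opening: 0.2
gripper_force: 0.0
```

```bash
python3 b.py
```

```text
15.9167 0.1781176507147113 tcp f -117.9 -0.2 [ 441.  -198.6   24.4] F -0.4 -0.83 -0.07 [ 0.47   3.105 -0.   ]
```

Request:
carry_out([
  [0,0,0,1.9,-0.6,0,0],
  [0,0,0,3.8,-1.2,0,0],
  [0,0,0,5.7,-1.8,0,0],
  [0,0,0,7.6,-2.4,0,0],
  [0,0,0,9.5,-3,0,0],
  [0,0,0,11.5,-3.6,0,0],
  [0,0,0,13.4,-4.2,0,0],
  [0,0,0,15.3,-4.8,0,0],
])

```text
time: 16.58
position: [455.8, -203.2, 24.0]
ee_rot: [-0.471, -3.106, -0.0]
wrist_force: [-0.4, -0.4, 0.1]
opening: 0.1
gripper_force: 0.2
```

Request:
carry_out([
  [0,0,0,1.4,-0.45,0,0],
  [0,0,0,2.9,-0.9,0,0],
  [0,0,0,4.3,-1.35,0,0],
  [0,0,0,5.7,-1.8,0,0],
  [0,0,0,7.2,-2.2,0,0],
  [0,0,0,8.6,-2.7,0,0],
  [0,0,0,10,-3.1,0,0],
  [0,0,0,11.5,-3.6,0,0],
])

```text
time: 17.25
position: [467.3, -206.8, 24.1]
ee_rot: [-0.471, -3.106, -0.0]
wrist_force: [-0.8, 1.0, 0.2]
opening: -0.0
gripper_force: 0.2
```

```bash
python3 b.py side scene
```

```text
side 0.93 [[-79.2, -17.5, 50.8], [12.1, 8.8, 72.5]]
scene 0.54 [[-78.2, -8.8, 52.1], [3.5, 19.2, 73.0]]
17.45 0.1168572488464026 tcp f -90.3 -0.2 [ 467.4 -206.9   24.2] F -0.51 0.12 0.65 [ 0.471  3.106 -0.   ]
```

Request:
carry_out([
  [0,0,0,1,-0.3,0,0],
  [0,0,0,1.9,-0.6,0,0],
  [0,0,0,2.9,-0.9,0,0],
  [0,0,0,3.8,-1.2,0,0],
])

```text
time: 17.78
position: [470.4, -207.8, 24.0]
ee_rot: [-0.471, -3.105, -0.0]
wrist_force: [-3.1, 0.5, 0.8]
opening: -0.0
gripper_force: 1.5
```

Request:
carry_out([
  [0,0,0,1,-0.3,0,0],
  [0,0,0,1.9,-0.6,0,0],
  [0,0,0,2.9,-0.9,0,0],
  [0,0,0,3.8,-1.2,0,0],
])

```text
time: 18.12
position: [472.0, -208.2, 23.4]
ee_rot: [-0.47, -3.1, -0.002]
wrist_force: [-6.7, 2.3, 3.5]
opening: 0.2
gripper_force: 3.5
```

Request:
carry_out([
  [0,0,0,1,-0.3,0,0],
  [0,0,0,1.9,-0.6,0,0],
  [0,0,0,2.9,-0.9,0,0],
  [0,0,0,3.8,-1.2,0,0],
])

```text
time: 18.45
position: [474.6, -209.0, 23.2]
ee_rot: [-0.47, -3.098, -0.002]
wrist_force: [-8.8, 2.8, 4.6]
opening: -0.1
gripper_force: 4.5
```

```bash
python3 b.py side
```

```text
side 0.76 [[-70.0, -17.2, 50.7], [11.1, 7.5, 72.3]]
18.55 0.09133850652056089 tcp f -81.5 -0.1 [ 475.8 -209.4   23.3] F -4.69 -0.01 1.35 [-4.700e-01 -3.101e+00 -2.000e-03]
```

Request:
carry_out([
  [0,0,0,0.8,-0.2,0,0],
  [0,0,0,1.5,-0.5,0,0],
  [0,0,0,2.3,-0.7,0,0],
  [0,0,0,3.1,-1,0,0],
  [0,0,0,3.8,-1.2,0,0],
  [0,0,0,4.6,-1.4,0,0],
  [0,0,0,5.4,-1.7,0,0],
  [0,0,0,6.1,-1.9,0,0],
])

```text
time: 19.22
position: [484.8, -212.3, 24.0]
ee_rot: [-0.471, -3.106, -0.0]
wrist_force: [-4.1, 0.9, -0.7]
opening: 0.1
gripper_force: 1.8
```

Request:
carry_out([
  [0,0,0,0.6,-0.2,0,0],
  [0,0,0,1.2,-0.4,0,0],
  [0,0,0,1.8,-0.6,0,0],
  [0,0,0,2.4,-0.7,0,0],
  [0,0,0,3,-0.9,0,0],
  [0,0,0,3.5,-1.1,0,0],
])

```text
time: 19.72
position: [488.2, -213.4, 24.1]
ee_rot: [-0.471, -3.106, -0.0]
wrist_force: [-3.6, 1.5, -0.9]
opening: 0.1
gripper_force: 1.8
```

```bash
python3 b.py
```

```text
19.7167 0.10567245524174623 tcp f -68.5 -0.2 [ 488.2 -213.4   24.1] F -3.91 0.34 -0.93 [-0.471 -3.106 -0.   ]
```

Run:
```python
from h import *
o=np.array([553.7,-233.5]);a=np.array([.955,-.297]);n=np.array([.297,.955])
for c in ['side','scene']:
    P=camera_params(c);im,d=camera(c)
    p=pts(c,d,d>0,P);v,u=np.nonzero(d>0);col=im[v,u].astype(int)
    f=np.c_[(p[:,:2]-o)@a,(p[:,:2]-o)@n,p[:,2]]
    m=(f[:,0]>25)&(f[:,0]<75)&(abs(f[:,1])<14)&(f[:,2]>48)&(f[:,2]<74)
    for lo in range(25,75,3):
        k=m&(f[:,0]>=lo)&(f[:,0]<lo+3)
        if k.sum()>1: print(c,lo,k.sum(),f[k,2].max().round(0),col[k].mean(0).round())
```

```text
side 28 11 72.0 [106.  89.  58.]
side 31 12 70.0 [103.  81.  44.]
side 34 11 66.0 [104.  83.  45.]
side 37 2 65.0 [120.  92.  53.]
side 43 20 65.0 [112.  90.  50.]
side 46 8 65.0 [110.  90.  56.]
side 49 6 61.0 [112. 104.  97.]
side 52 5 61.0 [108. 102.  98.]
side 55 7 62.0 [113. 105. 100.]
side 58 6 62.0 [107. 104. 103.]
side 61 4 61.0 [108. 104. 102.]
side 64 6 60.0 [110. 106. 104.]
side 67 18 64.0 [68. 63. 61.]
side 70 12 66.0 [47. 45. 47.]
side 73 17 74.0 [83. 81. 78.]
scene 25 10 71.0 [209. 161.  53.]
scene 28 10 70.0 [208. 155.  48.]
scene 31 11 70.0 [194. 144.  53.]
scene 34 10 68.0 [191. 147.  72.]
scene 37 8 66.0 [190. 168. 130.]
scene 43 6 63.0 [213. 179. 118.]
scene 46 8 65.0 [196. 166. 116.]
scene 49 4 60.0 [202. 193. 178.]
scene 52 5 59.0 [204. 194. 183.]
scene 55 3 59.0 [208. 200. 191.]
scene 58 5 60.0 [201. 191. 179.]
scene 61 4 59.0 [203. 191. 176.]
scene 64 5 61.0 [196. 187. 178.]
scene 67 4 64.0 [134. 120. 107.]
scene 70 10 67.0 [144. 130. 116.]
```

The pad face lies about 4 to 5 mm ahead of the nose. I'll approach slowly in small steps.

Request:
carry_out([
  [0,0,0,0.5,-0.15,0,0],
  [0,0,0,1,-0.3,0,0],
  [0,0,0,1.4,-0.4,0,0],
  [0,0,0,1.9,-0.6,0,0],
])

```text
time: 20.15
position: [490.0, -213.9, 24.0]
ee_rot: [-0.471, -3.106, -0.0]
wrist_force: [-3.1, 2.3, -2.0]
opening: 0.3
gripper_force: 1.8
```

Request:
carry_out([
  [0,0,0,0.4,-0.1,0,0],
  [0,0,0,0.8,-0.25,0,0],
  [0,0,0,0.8,-0.25,0,0],
])

```text
time: 20.4
position: [491.1, -214.3, 24.1]
ee_rot: [0.471, 3.106, -0.0]
wrist_force: [-2.0, 1.0, -1.3]
opening: 0.3
gripper_force: 1.6
```

Request:
carry_out([
  [0,0,0,0.4,-0.1,0,0],
  [0,0,0,0.8,-0.25,0,0],
  [0,0,0,0.8,-0.25,0,0],
])

```text
time: 20.65
position: [491.8, -214.5, 24.1]
ee_rot: [0.471, 3.106, -0.0]
wrist_force: [-3.0, 1.0, -1.9]
opening: 0.1
gripper_force: 1.5
```

Request:
carry_out([
  [0,0,0,0.4,-0.1,0,0],
  [0,0,0,0.8,-0.25,0,0],
  [0,0,0,0.8,-0.25,0,0],
])

```text
time: 20.9
position: [492.7, -214.8, 24.1]
ee_rot: [0.471, 3.106, -0.0]
wrist_force: [-2.9, 0.3, -1.0]
opening: 0.5
gripper_force: 1.5
```

Request:
carry_out([
  [0,0,0,0.4,-0.1,0,0],
  [0,0,0,0.8,-0.25,0,0],
  [0,0,0,0.8,-0.25,0,0],
])

```text
time: 21.15
position: [493.7, -215.2, 24.3]
ee_rot: [0.471, 3.105, -0.0]
wrist_force: [-2.2, 1.3, -0.2]
opening: -0.1
gripper_force: 1.4
```

Request:
carry_out([
  [0,0,0,0.4,-0.1,0,0],
  [0,0,0,0.8,-0.25,0,0],
  [0,0,0,0.8,-0.25,0,0],
])

```text
time: 21.4
position: [494.3, -215.3, 24.2]
ee_rot: [0.471, 3.106, -0.0]
wrist_force: [-2.5, 1.3, -0.8]
opening: -0.2
gripper_force: 1.6
```

Request:
carry_out([
  [0,0,0,0.4,-0.1,0,0],
  [0,0,0,0.8,-0.25,0,0],
  [0,0,0,0.8,-0.25,0,0],
])

```text
time: 21.65
position: [494.7, -215.4, 24.1]
ee_rot: [-0.471, -3.106, -0.0]
wrist_force: [-4.7, 1.7, 0.4]
opening: -0.4
gripper_force: 2.2
```

Request:
carry_out([
  [0,0,0,0.4,-0.1,0,0],
  [0,0,0,0.8,-0.25,0,0],
  [0,0,0,0.8,-0.25,0,0],
])

```text
time: 21.9
position: [494.7, -215.4, 24.1]
ee_rot: [-0.471, -3.104, -0.001]
wrist_force: [-6.2, 2.6, 2.7]
opening: -0.1
gripper_force: 3.2
```

Contact with the stop: the force rises while the position stalls. Pressing slightly more.

Request:
carry_out([
  [0,0,0,0.4,-0.1,0,0],
  [0,0,0,0.4,-0.1,0,0],
])

```text
time: 22.07
position: [494.7, -215.4, 24.1]
ee_rot: [-0.47, -3.104, -0.001]
wrist_force: [-6.4, 1.3, 2.5]
opening: -0.3
gripper_force: 3.6
```

Request:
carry_out([
  [0,0,0,0,0,0,0],
])

```text
time: 22.15
position: [494.7, -215.4, 24.1]
ee_rot: [-0.471, -3.104, -0.001]
wrist_force: [-6.7, 2.1, 3.2]
opening: -0.1
gripper_force: 3.6
```

Request:
carry_out([
  [0,0,0,0.4,-0.1,0,0],
  [0,0,0,0.8,-0.25,0,0],
  [0,0,0,0.8,-0.25,0,0],
])

```text
time: 22.4
position: [494.8, -215.4, 24.1]
ee_rot: [-0.47, -3.102, -0.001]
wrist_force: [-8.1, 2.1, 4.0]
opening: 0.6
gripper_force: 4.5
```

Request:
carry_out([
  [0,0,0,0.3,-0.1,0,0],
  [0,0,0,0.3,-0.1,0,0],
])

```text
time: 22.57
position: [494.8, -215.4, 24.0]
ee_rot: [-0.47, -3.102, -0.001]
wrist_force: [-9.4, 2.9, 4.7]
opening: -0.0
gripper_force: 4.8
```

Along the V the push is about 9.8 N, less roughly 3 N of drag, so the stop sees about 7 N. Holding for a moment.

Request:
carry_out([
  [0,0,0,0.2,-0.1,0,0],
  [0,0,0,0.2,-0.1,0,0],
  [0,0,0,0.2,-0.1,0,0],
  [0,0,0,0.2,-0.1,0,0],
  [0,0,0,0.2,-0.1,0,0],
  [0,0,0,0.2,-0.1,0,0],
  [0,0,0,0.2,-0.1,0,0],
  [0,0,0,0.2,-0.1,0,0],
])

```text
time: 23.23
position: [494.8, -215.5, 24.0]
ee_rot: [-0.47, -3.101, -0.001]
wrist_force: [-8.7, 2.8, 4.9]
opening: 0.1
gripper_force: 5.0
```

```bash
python3 b.py side
```

```text
Traceback (most recent call last):
  File "b.py", line 5, in <module>
    P=camera_params(c);im,d=camera(c);r=cut_out('barrel',c)[0]
                                        ~~~~~~~~~~~~~~~~~~~^^^
IndexError: list index out of range
```

Request:
carry_out([
  [0,0,0,0.3,-0.1,0,0],
  [0,0,0,0.6,-0.2,0,0],
  [0,0,0,0.6,-0.2,0,0],
  [0,0,0,0.6,-0.2,0,0],
  [0,0,0,0.6,-0.2,0,0],
  [0,0,0,0.6,-0.2,0,0],
])

```text
time: 23.83
position: [494.9, -215.5, 23.9]
ee_rot: [-0.47, -3.1, -0.001]
wrist_force: [-11.1, 3.7, 4.6]
opening: 0.2
gripper_force: 5.5
```

Request:
carry_out([
  [0,0,0,-1,0.3,0,0],
  [0,0,0,-2,0.6,0,0],
  [0,0,0,-3,0.9,0,0],
  [0,0,0,-4,1.2,0,0],
  [0,0,0,-7,2.2,0,0],
  [0,0,0,-12,3.7,0,0],
  [0,0,0,-20,6.2,0,0],
  [0,0,0,-25,7.8,0,0],
])

```text
time: 24.5
position: [472.5, -208.6, 24.4]
ee_rot: [0.471, 3.106, -0.0]
wrist_force: [0.2, 0.5, -1.1]
opening: -0.0
gripper_force: 0.0
```

Request:
carry_out([
  [0,0,0,0,0,15,0],
  [0,0,0,0,0,45,0],
  [0,0,0,0,0,80,0],
  [0,0,0,-20,20,115,0],
  [0,0,0,-30,55,120,0],
  [0,0,0,-30,90,120,0],
  [0,0,0,-30,120,120,0],
  [0,0,0,-30,120,120,0],
])

```text
time: 25.17
position: [442.2, -84.6, 144.8]
ee_rot: [0.462, 3.106, 0.003]
wrist_force: [-0.6, 0.6, 0.4]
opening: 0.1
gripper_force: 0.0
```

Run:
```python
from h import *
o=np.array([553.7,-233.5]);a=np.array([.955,-.297]);n=np.array([.297,.955])
ims=[]
for c in ['side','scene']:
    P=camera_params(c);im,d=camera(c);ims.append(im)
    p=pts(c,d,d>0,P);v,u=np.nonzero(d>0);col=im[v,u].astype(int)
    f=np.c_[(p[:,:2]-o)@a,(p[:,:2]-o)@n,p[:,2]]
    m=(abs(f[:,1])<14)&(f[:,2]>49)&(f[:,2]<76)
    for lo in range(-60,72,4):
        k=m&(f[:,0]>=lo)&(f[:,0]<lo+4)
        if k.sum()>1: print(c,lo,k.sum(),np.percentile(f[k,2],97).round(1),col[k].mean(0).round())
c=np.zeros((420,800,3),np.uint8);c[:300,:400]=cv2.resize(ims[0][190:310,230:390],(400,300),interpolation=2);c[:,400:]=cv2.resize(ims[1][125:215,205:290],(400,420),interpolation=2);cv2.imwrite('pics/c9.png',c[:,:,::-1])
print(get_state()['position'],get_state()['wrist_force'],get_state()['time'])
```

```text
side -52 32 71.3 [43. 46. 46.]
side -48 16 72.8 [92. 74. 45.]
side -44 18 72.3 [77. 62. 38.]
side -40 14 72.5 [13. 14. 17.]
side -36 21 72.1 [23. 21. 20.]
side -32 17 72.0 [18. 18. 19.]
side -28 16 71.4 [16. 16. 18.]
side -24 17 72.8 [16. 17. 18.]
side -20 16 72.6 [21. 21. 20.]
side -16 18 72.2 [20. 19. 19.]
side -12 23 72.7 [15. 16. 17.]
side -8 13 73.5 [17. 17. 18.]
side -4 18 71.4 [16. 17. 18.]
side 0 20 72.0 [22. 20. 20.]
side 4 21 72.0 [16. 16. 17.]
side 8 19 75.5 [25. 19. 17.]
side 12 2 68.9 [27. 27. 26.]
side 28 14 72.1 [131. 108.  68.]
side 32 15 71.5 [118.  94.  52.]
side 36 17 69.6 [103.  82.  46.]
side 40 13 68.7 [101.  80.  44.]
side 44 15 65.3 [114.  90.  51.]
side 48 6 60.6 [112. 103.  92.]
side 52 7 59.7 [110. 103. 100.]
side 56 9 61.5 [109. 105. 104.]
side 60 6 60.9 [104. 100.  99.]
side 64 9 60.8 [106. 102.  99.]
side 68 22 64.7 [57. 53. 53.]
scene -52 9 71.7 [136. 113.  85.]
scene -48 13 72.8 [174. 134.  54.]
scene -44 11 71.7 [121.  90.  42.]
scene -40 10 70.9 [68. 51. 38.]
scene -36 13 71.3 [60. 45. 36.]
scene -32 12 74.2 [65. 48. 38.]
scene -28 11 72.2 [62. 47. 38.]
scene -24 9 72.3 [58. 45. 37.]
scene -20 11 72.3 [62. 47. 39.]
scene -16 14 73.5 [63. 46. 36.]
scene -12 11 71.4 [60. 46. 37.]
scene -8 11 72.5 [63. 46. 36.]
scene -4 9 71.0 [60. 46. 38.]
scene 0 14 71.2 [89. 77. 65.]
scene 4 2 72.4 [145. 136. 118.]
scene 16 6 74.6 [134. 121. 103.]
scene 20 13 73.1 [93. 74. 52.]
scene 24 12 72.3 [172. 131.  49.]
scene 28 10 70.6 [221. 175.  56.]
scene 32 13 70.5 [209. 159.  52.]
scene 36 14 69.5 [203. 150.  46.]
scene 40 14 68.6 [202. 152.  55.]
scene 44 13 65.9 [207. 165.  84.]
scene 48 5 60.5 [201. 188. 167.]
scene 52 6 62.6 [207. 196. 185.]
scene 56 5 58.1 [208. 199. 190.]
scene 60 6 58.2 [198. 185. 171.]
scene 64 5 61.4 [196. 187. 177.]
scene 68 11 66.4 [138. 125. 112.]
[442.83974904 -87.89502031 144.48662474] [ 0.25439249 -1.18850029  0.04444504] 25.2667
```

View pics/c9.png

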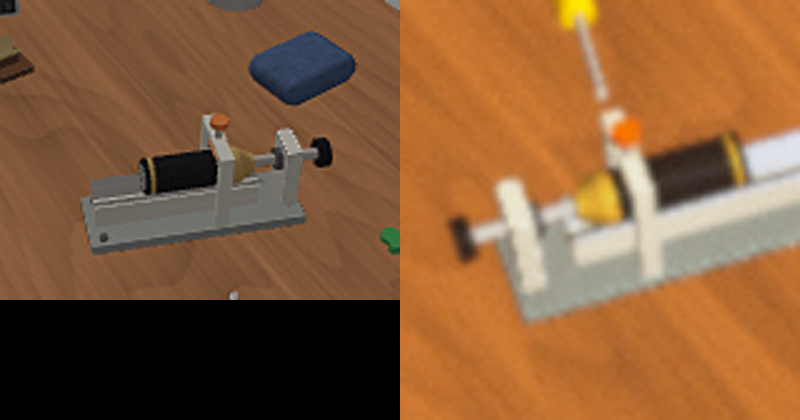

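Both views show the barrel level under the bar (top at z≈72 along its length), with the nose meeting the brass pad at about (250,162) left and (580,205) right. The gripper is clear, so I hand it in.

```bash
python3 -c "
from plant import *
print(finish_job())"
```

```text
the job is handed in; nothing more can be done
None
```

The black barrel lies in the V under the orange bar with its nose against the brass back stop; it was pressed there with an estimated 6 to 9 N (wrist force minus drag, peak wrist reading under 12 N along the V), let go, and the job handed in about 25 s in.

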